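# Put the bike light on charge at the hall ledge

### The arm

A 6-joint arm with a two-finger parallel gripper is mounted at the origin on the work surface. World frame = base frame: x ahead of the robot, y to its left, z up, the work surface at z = 0. Lengths are in m, angles in rad, forces in N, time in s.
With the tool pointing down it reaches from about 0.275 to 0.825 m from the base axis. Payload 4.9 kg.
Tool frame: the origin (TCP) lies midway between the tips of the shut fingers; the grasp point (between the pads) lies 19 mm behind it (bot.grip_depth is the distance from the TCP to the grasp point, in m); y points along the fingers, x is the direction in which the jaws open and shut, and the axes are right-handed (so a half turn about y gives the same grasp; the last joint's range is limited). The gripper opens to 85 mm and grips with 20 to 120 N. Pads are 22 mm wide; open, the fingers measure 114 mm over their backs; the gripper's body (76 mm by 85 mm) begins 54 mm behind the grasp point. The pads swing forward as they close: fully open they stand 13 mm farther back than shut.
Start: joints at [-1.356, 0.326, -0.193, 1.052, 0, 1.437], TCP at [0.188, -0.517, 0.231] pointing down, gripper open.
Joint ranges: [-2.65, 2.65], [-0.97, 1.79], [-1.3, 1.35], [-1.93, 2.1], [-1.47, 1.37], [-3.14, 3.14]. Speed limits (rad/s): [2.57, 2.57, 3.14, 3.14, 3.14, 3.14].

### API

Orientations are given as a unit quaternion [w, x, y, z].
In Python, from cell import bot gives the robot as it stands. Calls block until the motion is done:
- bot.move_pose(position, orientation): joint-space move of the TCP to a pose.
- bot.move_linear(position, speed=0.15, rotation=None, until_force=None): straight line of the TCP; rotation=None keeps the orientation; speed is the mean speed in m/s. With until_force (N) it stops when the force on the tool has changed by that much, and returns True; else False.
- bot.goto_joints(angles): joint-space move.
- bot.set_gripper(opening, grasp_force=None): opening from 0.0 (shut) to 1.0 (fully open); grasp_force is the grip in N (None keeps the last); returns when the fingers have stopped.
- bot.wait(seconds).
- bot.solve_ik(position, orientation): joint angles nearest the present ones, or None.
- bot.camera(name): name is "scene" or "side" or "wrist"; returns the picture (384x512x3 uint8, red, green, blue); there is no depth.
- bot.calibration(name): a dict with "mtx" (3x3 intrinsics, pixels), "extrinsics" (4x4, takes a point from world to camera coordinates); the wrist camera has in their place "hand_eye" (4x4, takes a point from camera to tool coordinates, whose origin is the TCP and whose axes are the tool frame's). Camera axes: x right, y down, z forward; pixel columns grow to the right and rows downward; lengths in m; the calibration is good to about 2 mm. A picture is of the moment at which its call begins: read the wrist's pose just before it. calibration takes no time and is no camera call.
A pose or a line that the arm cannot do raises bot.PlanningError and nothing moves.
- bot.close_job(): hands the job in, once; it reports no verdict.
Trained networks look in the newest picture that a camera, given by its name, has taken for a name from the list of things; names that differ only in an ending like _2 or _b are one class to them, and where a whole thing is asked for, a point or a joint stands for the part that bears it (a point fixed in the world has none). Each returns a list of dicts, best first, with "confidence" (0 to 1); they miss things now and then, are a little off and sometimes report something else, mostly with a low value. They report only what shows in the picture. A call takes as long as a camera call. They do not tell look-alikes from the thing itself.
- bot.search_frame(camera, thing): "bbox" ([left, top, width, height] in pixels, round what is visible of it).
Readings, each from a call of its own:
- bot.read_clock(): time.
- bot.read_joint_positions(): joint angles.
- bot.read_joint_vel(): joint speeds.
- bot.read_joint_efforts(): joint torques, N m.
- bot.read_position(): TCP position.
- bot.read_tool_rot(): TCP orientation.
- bot.read_ft_force(): force on the tool from outside, world axes, zero at the start.
- bot.read_moment(): the same for the moment, N m.
- bot.read_gripper_width(): opening from 0.0 (shut) to 1.0 (fully open).
Only numpy, scipy, OpenCV 4.12 (cv2) and the standard library are available. Lean on these libraries where they do the work, as an engineer would, in place of code of your own. Each camera call takes 0.05 s, during which the arm holds its last target.

### The job

Put the bike light on charge by pressing with the fingertips: first tip the wide rocker of the switch block fully over by pushing down its raised end, then press the round key of the charging cradle fully down so that it stays down, and last press the button on top of the bike light fully down and keep it held down, finishing while still holding it. Leave the narrow rocker and the square key as they are, leave the light sitting in its nest, and do not lift or shift the other things on the ledge.

Things in the scene. Friction and masses are not known exactly. Their poses are not given: they have to be found in the camera images.
- switch_block: Fixed grey block, 110 mm along its x, 124 along its y, 32 high, with two white rockers side by side on top. Origin at the centre of its underside, z up; its front faces -x (towards the robot, give or take its yaw).
- wide_rocker (a joint): Rocker paddle 76 mm long (along the block's x) and 52 wide, 10 thick, on the block's +y half (centre line at y = +24 mm), pivoting about the block's y axis at 40 mm height. 0 rad: its far (+x) end is up, about 4 mm above the level position (top of the paddle 45 mm up when level). 0.26 rad: far end fully down. Stiff hinge (0.05 N m), no spring: it stays where it is left. Starts close to 0.
- wide_rocker_end (a point): Point on the wide rocker's top face, 28 mm from its pivot line towards the far (+x) end, mid-width; it is where to push straight down. It goes down about 7 mm over the full swing, from about 49 to 41 mm height.
- narrow_rocker (a joint): The same sort of rocker but only 26 mm wide, on the block's -y half (centre line at y = -37 mm), values as for the wide one. To be left alone.
- narrow_rocker_end (a point): The same point on the narrow rocker.
- cradle: Fixed white charging cradle, 140 mm along its x, 170 along its y, 20 high. On its +y side (centre x 0, y +38 mm) a nest with a lip 10 mm high and 4 mm thick, 64 x 50 mm inside, holds the bike light; on its -y side are the round key (x -36, y -45 mm) and the square key (x +36, y -45 mm). Origin at the centre of its underside, z up, front faces -x.
- round_key (a joint): Travel of the round grey key, 28 mm across: 0 up (top 10 mm proud of the cradle, at 30 mm height), 0.006 m fully down (top 4 mm proud). Friction of about 3 N, no spring: a latching key that stays where it is left. Starts close to 0.
- round_key_top (a point): Centre of the round key's top face; moves with it.
- square_key (a joint): Travel of the square grey key, 26 x 26 mm; same heights, travel and friction. To be left alone.
- square_key_top (a point): Centre of the square key's top face.
- light: Loose silicone-cased bike light, 60 mm along its x, 46 along its y, 32 high, 60 to 110 g, sitting in the cradle's nest (2 mm play each side). Origin at the centre of its underside, 20 mm above the ledge; z up.
- light_button (a joint): Travel of the round button on top of the light, 20 mm across: 0 up (8 mm proud of the light's top), 0.005 m fully down (3 mm proud). Spring: about 2 N to start, 5 N fully down; it comes back up when released.
- light_button_top (a point): Centre of the button's top face, 60 mm above the ledge when up; moves with it.
- dish: White ceramic bowl, 90 mm across, 30 high, loose, between the switch block and the cradle. Origin under its centre. Bystander.
- bell: Brass bicycle bell dome, 52 mm across, 39 high, loose, nearer the robot. Origin under its centre. Bystander.
- multitool: Black and steel folding multitool, 100 x 20 x 18 mm, lying along its x, loose. Origin under its centre. Bystander.
- cone_wrench: Flat steel wrench about 155 mm long, 30 wide, 4 thick, lying along its x, loose, behind the work. Bystander.
- tyre_lever: Grey plastic lever about 120 mm long, 18 wide, 6 thick, lying along its x, loose, behind the work. Bystander.
Not all that is in view belongs to the job. Of the things like the light, leave any that is orange, red or white; of the rest the smaller one is meant.

How it is judged:
On the way, in this order (a step that is already met when the one before it is completed fails the run):
1. the wide rocker is tipped fully over (value of joint wide_rocker above 0.22 rad), for 0.1 s.
2. the round key is pressed down (value of joint round_key above 0.0045 m), for 0.1 s.
3. the light's button is held down by the fingers (value of joint light_button above 0.0035 m and contact force between the fingers and light above 1.5 N), for 0.2 s.
At the end, for the whole second after the job is handed in: Wide rocker over (0.22 rad or more), round key down (4.5 mm or more), fingers holding the light's button down (3.5 mm or more, over 1.5 N on the light); light level in its nest; narrow rocker under 0.08 rad, square key under 2 mm (all of step 3 and value of joint wide_rocker above 0.22 rad and value of joint round_key above 0.0045 m and value of joint narrow_rocker below 0.08 rad and value of joint square_key below 0.002 m and z of light in the frame of cradle between 0.015 and 0.03 m and angle between light's own z axis and vertical below 0.15 rad); the arm keeps its last pose, push and grip.
It fails at once if the round key is pressed before the wide rocker is over (value of joint round_key above 0.0025 m and value of joint wide_rocker below 0.2 rad).
It fails at once if the light's button is pressed before the round key is down (value of joint light_button above 0.002 m and value of joint round_key below 0.004 m).
It fails at once if the narrow rocker is tipped or the square key is pressed (value of joint narrow_rocker above 0.08 rad or value of joint square_key above 0.002 m).
It fails at once if the light is lifted, tipped or taken out of its nest (distance of light from where it was at the start of the episode above 0.01 m or angle between light's own z axis and vertical above 0.25 rad).
It fails at once if another thing on the ledge is lifted or shifted by more than 15 mm (distance of any of dish, bell, multitool, cone_wrench, tyre_lever from where it was at the start of the episode above 0.015 m).
It also fails if it takes over 42 s, if anything falls off the work surface, if the arm or the gripper's body presses on something with over 40 N, if the wrist force passes 120 N, or if a joint passes its speed limit or range.

## Working session

There is one attempt and no reset: what is moved stays moved. The work goes in short steps, each a Python script; the robot and the scene stay as the last script left them, time stands still between calls to the robot, and variables do not carry over. Pictures are saved under pics/ and viewed, and the job is handed in when it is done.

```bash
ls; mkdir -p pics
python3 - <<'E'
from cell import bot
import cv2,numpy as np
print(bot.read_clock())
for c in ["scene","side","wrist"]:
    im=bot.camera(c); cv2.imwrite(f"pics/{c}0.png",im[:,:,::-1])
    k=bot.calibration(c); print(c,{a:np.round(b,4).tolist() if hasattr(b,'shape') or isinstance(b,list) else b for a,b in k.items()})
    if c!="wrist":
        for t in ["switch_block","wide_rocker","narrow_rocker","cradle","round_key","square_key","light","light_button","dish","bell","multitool"]:
            print(t,[(np.round(d["bbox"],0).tolist(),round(d["confidence"],2)) for d in bot.search_frame(c,t)[:4]])
print(bot.read_clock())
E
```

```text
pics
0.0
scene {'mtx': [[423.9604, 0.0, 255.9674], [0.0, 423.9604, 192.6964], [0.0, 0.0, 1.0]], 'extrinsics': [[0.8281, 0.5605, 0.0015, -0.4163], [0.4567, -0.6733, -0.5814, -0.2539], [-0.3249, 0.4822, -0.8136, 1.304], [0.0, 0.0, 0.0, 1.0]]}
switch_block [([287.0, 111.0, 59.0, 51.0], 0.62)]
wide_rocker [([306.0, 116.0, 25.0, 19.0], 0.62)]
narrow_rocker [([295.0, 131.0, 28.0, 16.0], 0.57)]
cradle [([170.0, 213.0, 98.0, 84.0], 0.96)]
round_key [([187.0, 253.0, 14.0, 14.0], 0.68)]
square_key [([216.0, 264.0, 10.0, 14.0], 0.57), ([258.0, 278.0, 48.0, 32.0], 0.24)]
light [([210.0, 222.0, 29.0, 26.0], 0.97), ([161.0, 185.0, 37.0, 37.0], 0.9), ([169.0, 306.0, 29.0, 30.0], 0.79), ([115.0, 265.0, 39.0, 32.0], 0.68)]
light_button [([291.0, 231.0, 14.0, 14.0], 0.5), ([170.0, 189.0, 13.0, 11.0], 0.43), ([123.0, 270.0, 15.0, 11.0], 0.4)]
dish [([247.0, 173.0, 30.0, 30.0], 0.75)]
bell [([229.0, 158.0, 16.0, 18.0], 0.78)]
multitool [([288.0, 196.0, 34.0, 24.0], 0.8)]
side {'mtx': [[455.924, 0.0, 256.3971], [0.0, 455.924, 193.6008], [0.0, 0.0, 1.0]], 'extrinsics': [[0.9966, -0.0795, 0.0208, -0.5742],
[... 459 characters left out ...]
0, 263.0, 14.0, 13.0], 0.59), ([231.0, 148.0, 29.0, 8.0], 0.19)]
light [([233.0, 228.0, 32.0, 22.0], 0.98), ([148.0, 222.0, 37.0, 43.0], 0.84), ([264.0, 307.0, 40.0, 40.0], 0.71), ([301.0, 210.0, 22.0, 22.0], 0.66)]
light_button [([190.0, 188.0, 21.0, 17.0], 0.71), ([164.0, 223.0, 10.0, 15.0], 0.64), ([187.0, 308.0, 13.0, 17.0], 0.59), ([245.0, 227.0, 8.0, 6.0], 0.5)]
dish []
bell [([188.0, 187.0, 22.0, 17.0], 0.68)]
multitool [([268.0, 196.0, 43.0, 10.0], 0.74)]
wrist {'mtx': [[308.8359, 0.0, 259.5017], [0.0, 308.8359, 193.7882], [0.0, 0.0, 1.0]], 'hand_eye': [[1.0, -0.0007, -0.001, -0.0015], [0.0007, -0.3177, 0.9482, -0.1431], [-0.001, -0.9482, -0.3177, 0.0819], [0.0, 0.0, 0.0, 1.0]]}
1.25
```

Run:
```python
import cv2
s=cv2.imread("pics/scene0.png")[90:340,90:360]; cv2.imwrite("pics/s_c.png",cv2.resize(s,None,fx=2.4,fy=2.4,interpolation=2))
s=cv2.imread("pics/side0.png")[110:360,130:350]; cv2.imwrite("pics/d_c.png",cv2.resize(s,None,fx=2.4,fy=2.4,interpolation=2))
```

```text
(no output)
```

View pics/s_c.png

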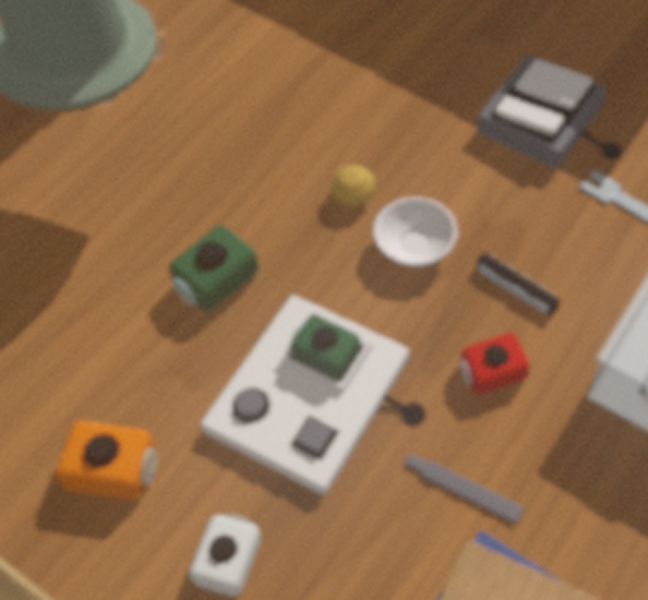

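View pics/d_c.png

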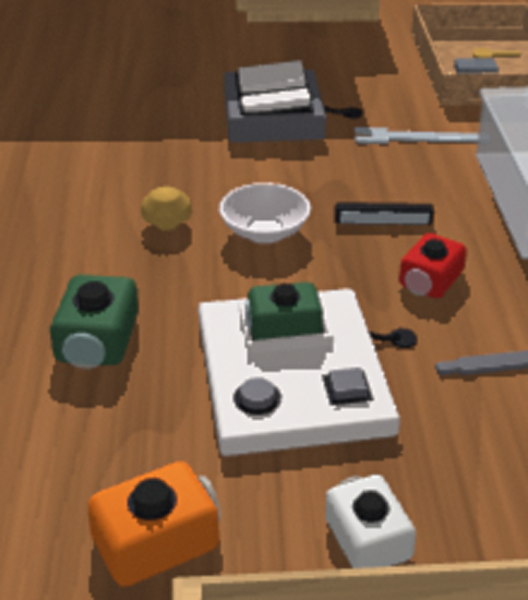

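View pics/wrist0.png

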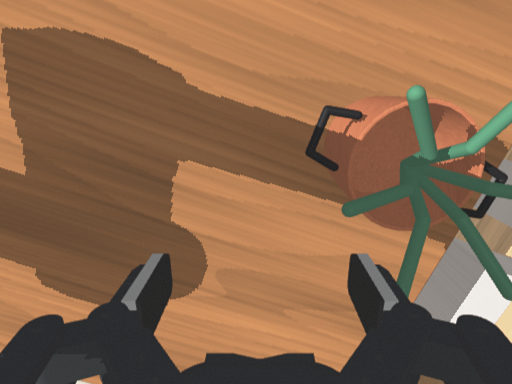

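Lights in the scene image: small green in the nest (226,232), big green (178,202), orange (133,280), white (184,321) and red (296,241). Orange, red and white are excluded, and the smaller of the two greens is the one in the nest. Next is a coarse triangulation.

```bash
cat > h.py <<'E'
from cell import bot
import cv2,numpy as np
from scipy.spatial.transform import Rotation as R
def Rq(q): return R.from_quat([q[1],q[2],q[3],q[0]])
def quat(Rm):
    x,y,z,w=Rm.as_quat(); return [w,x,y,z]
def fixcam(c):
    k=bot.calibration(c); return np.array(k["mtx"]),np.array(k["extrinsics"])
def wristcam():
    k=bot.calibration("wrist"); p=np.array(bot.read_position()); q=bot.read_tool_rot()
    T=np.eye(4);T[:3,:3]=Rq(q).as_matrix();T[:3,3]=p
    return np.array(k["mtx"]),np.linalg.inv(T@np.array(k["hand_eye"]))
def onplane(K,E,uv,z):
    C=-E[:3,:3].T@E[:3,3]; d=E[:3,:3].T@np.linalg.inv(K)@np.array([uv[0],uv[1],1.]); return C+d*(z-C[2])/d[2]
def proj(K,E,X):
    x=np.asarray(X)@E[:3,:3].T+E[:3,3]; u=x@K.T; return u[...,:2]/u[...,2:]
def local(o,yaw,pts):
    c,s=np.cos(yaw),np.sin(yaw); P=np.atleast_2d(pts)
    return np.c_[o[0]+c*P[:,0]-s*P[:,1],o[1]+s*P[:,0]+c*P[:,1],P[:,2]]
E
python3 - <<'E'
from h import *
A=fixcam("scene");B=fixcam("side")
s=lambda x,y:(x/2.4+90,y/2.4+90); d=lambda x,y:(x/2.4+130,y/2.4+110)
# cradle top corners -x+y, +x+y, +x-y, -x-y
print("cradle");
for p,q in zip([(293,295),(410,351),(325,487),(203,423)],[(200,303),(354,290),(397,420),(222,440)]):
    print(onplane(*A,s(*p),.02).round(3),onplane(*B,d(*q),.02).round(3))
print("button",onplane(*A,s(325,337),.06).round(3),onplane(*B,d(285,294),.06).round(3))
print("round",onplane(*A,s(249,402),.03).round(3),onplane(*B,d(258,393),.03).round(3))
print("sq",onplane(*A,s(315,433),.03).round(3),onplane(*B,d(348,383),.03).round(3))
print("block");
print("wide",onplane(*A,s(555,84),.045).round(3),onplane(*B,d(272,76),.045).round(3))
print("narrow",onplane(*A,s(530,116),.045).round(3),onplane(*B,d(275,100),.045).round(3))
print("bell",onplane(*A,s(353,182),.02).round(3),onplane(*B,d(166,207),.02).round(3))
print("dish",onplane(*A,s(415,230),.015).round(3),onplane(*B,d(264,214),.015).round(3))
print("multi",onplane(*A,s(516,284),.018).round(3))
E
```

```text
cradle
[ 0.471 -0.15   0.02 ] [ 0.473 -0.153  0.02 ]
[ 0.61  -0.137  0.02 ] [ 0.61  -0.141  0.02 ]
[ 0.624 -0.301  0.02 ] [ 0.623 -0.307  0.02 ]
[ 0.489 -0.314  0.02 ] [ 0.489 -0.32   0.02 ]
button [ 0.545 -0.19   0.06 ] [ 0.544 -0.196  0.06 ]
round [ 0.516 -0.276  0.03 ] [ 0.518 -0.281  0.03 ]
sq [ 0.588 -0.266  0.03 ] [ 0.589 -0.274  0.03 ]
block
wide [0.558 0.249 0.045] [0.558 0.241 0.045]
narrow [0.559 0.188 0.045] [0.558 0.18  0.045]
bell [0.435 0.009 0.02 ] [0.439 0.003 0.02 ]
dish [ 0.528 -0.005  0.015] [ 0.536 -0.006  0.015]
multi [ 0.657 -0.006  0.018]
```

```bash
cat >> h.py <<'E'
def down(psi):
    # tool y down, tool x at azimuth psi
    x=np.array([np.cos(psi),np.sin(psi),0]);y=np.array([0,0,-1.]);return quat(R.from_matrix(np.c_[x,y,np.cross(x,y)]))
E
python3 - <<'E'
from h import *
print(bot.read_position(),Rq(bot.read_tool_rot()).as_matrix().round(2).tolist(),bot.read_ft_force())
for nm,p in dict(block=[.53,.21,.2],cr=[.53,-.23,.2],wide=[.585,.245,.045],btn=[.545,-.193,.06]).items():
    for deg in (0,90,-90,180):
        j=bot.solve_ik(p,down(np.radians(deg))); print(nm,deg,None if j is None else np.round(j,2))
E
```

```text
[ 0.18797812 -0.51686296  0.23127145] [[0.34, -0.0, 0.94], [-0.94, 0.0, 0.34], [-0.0, -1.0, 0.0]] [ 0.64671361 -0.06511179 -0.28883092]
block 0 [ 0.25  0.39 -0.19  1.    0.    1.82]
block 90 [ 0.25  0.39 -0.19  1.    0.    0.25]
block -90 [ 0.25  0.39 -0.19  1.    0.   -2.89]
block 180 [ 0.25  0.39 -0.19  1.    0.   -1.32]
cr 0 [-0.54  0.4  -0.17  1.    0.    1.03]
cr 90 [-0.54  0.4  -0.17  1.    0.   -0.54]
cr -90 [-0.54  0.4  -0.17  1.    0.    2.6 ]
cr 180 [-0.54  0.4  -0.17  1.    0.   -2.11]
wide 0 [ 0.28  0.65 -0.18  0.74  0.    1.85]
wide 90 [ 0.28  0.65 -0.18  0.74  0.    0.28]
wide -90 [ 0.28  0.65 -0.18  0.74  0.   -2.86]
wide 180 [ 0.28  0.65 -0.18  0.74  0.   -1.29]
btn 0 [-0.47  0.54 -0.33  0.69  0.    1.1 ]
btn 90 [-0.47  0.54 -0.33  0.69  0.   -0.47]
btn -90 [-0.47  0.54 -0.33  0.69  0.    2.67]
btn 180 [-0.47  0.54 -0.33  0.69  0.   -2.04]
```

Run:
```python
from h import *
import pickle
bot.set_gripper(0.0)
out={}
for nm,p in (("cr",[.55,-.28,.21]),("bl",[.57,.17,.21])):
    bot.move_pose(p,down(0)); bot.wait(.2)
    K,E=wristcam(); im=bot.camera("wrist"); out[nm]=(K,E); cv2.imwrite(f"pics/w_{nm}.png",im[:,:,::-1])
    for t in (["round_key","square_key","light_button","light"] if nm=="cr" else ["wide_rocker","narrow_rocker","switch_block"]):
        print(t,[(np.round(d["bbox"],0).tolist(),round(d["confidence"],2)) for d in bot.search_frame("wrist",t)[:3]])
pickle.dump(out,open("w.pkl","wb"))
print(bot.read_clock(),bot.read_position())
```

```text
round_key [([214.0, 151.0, 29.0, 24.0], 0.74)]
square_key [([282.0, 145.0, 25.0, 24.0], 0.79)]
light_button [([242.0, 64.0, 22.0, 22.0], 0.88), ([55.0, 38.0, 41.0, 35.0], 0.82), ([288.0, 259.0, 14.0, 18.0], 0.68)]
light [([46.0, 8.0, 80.0, 97.0], 0.91), ([130.0, 221.0, 76.0, 70.0], 0.83), ([217.0, 49.0, 67.0, 57.0], 0.78)]
wide_rocker [([200.0, 56.0, 84.0, 58.0], 0.61)]
narrow_rocker [([206.0, 136.0, 77.0, 23.0], 0.79)]
switch_block [([186.0, 46.0, 161.0, 129.0], 0.63)]
6.1083 [0.57014378 0.16962848 0.21000103]
```

View pics/w_cr.png

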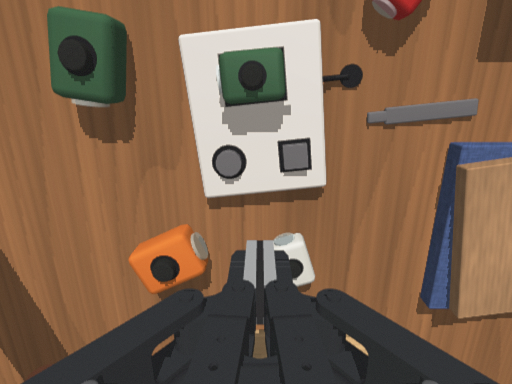

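View pics/w_bl.png

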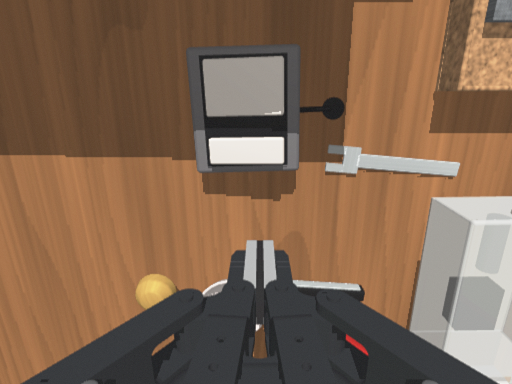

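```bash
python3 - <<'E'
from h import *
import pickle
from scipy.optimize import least_squares
W=pickle.load(open("w.pkl","rb")); A=fixcam("scene");B=fixcam("side")
s=lambda x,y:(x/2.4+90,y/2.4+90); d=lambda x,y:(x/2.4+130,y/2.4+110)
def fit(obs,x0):
    f=lambda v:np.concatenate([(proj(*c,local(v[:2],v[2],p)[0])-uv)*w for c,p,uv,w in obs])
    r=least_squares(f,x0,loss='soft_l1'); print(r.x.round(4),"res",r.fun.reshape(-1,2).round(1).tolist()); return r.x
w=W["cr"]
P=dict(r=(-.036,-.045,.03),q=(.036,-.045,.03),b=(0,.038,.06))
o=[(w,P["r"],(229.,161.5),1),(w,P["q"],(295.,155.5),1),(w,P["b"],(252.5,74.5),1)]
o+=[(w,(x,y,.02),uv,1) for (x,y),uv in zip([(-.07,.085),(.07,.085),(.07,-.085),(-.07,-.085)],[(180.5,38),(319,20.5),(325.5,183),(206,194)])]
fw=fit(o,[.55,-.23,0])
o2=[(A,P["r"],s(249,402),1),(A,P["q"],s(315,433),1),(A,P["b"],s(325,337),1),(B,P["r"],d(258,393),1),(B,P["q"],d(348,383),1),(B,P["b"],d(285,294),1)]
fit(o2,[.55,-.23,0]); c=fit(o+o2,[.55,-.23,0])
print({k:local(fw[:2],fw[2],v).round(4).tolist() for k,v in P.items()},{k:local(c[:2],c[2],v).round(4).tolist() for k,v in P.items()})
print("direct",[onplane(*w,uv,z).round(4) for uv,z in (((229,161.5),.03),((295,155.5),.03),((252.5,74.5),.06))])
w=W["bl"]
o=[(w,p,uv,1) for p,uv in zip([(-.038,.05,.040),(.038,.05,.050),(.038,-.002,.050),(-.038,-.002,.040),(-.038,-.024,.04),(.038,-.024,.05),(.038,-.05,.05),(-.038,-.05,.04)],
 [(203,59),(283,56),(285,115),(205,117),(209,138),(284,137),(284,164),(209,165)])]
o+=[(w,(-.055,.062,.032),(191,48),1),(w,(.055,.062,.032),(298.5,45.5),1)]
fb=fit(o,[.55,.21,0])
o2=[(A,(0,.024,.045),s(555,84),1),(A,(0,-.037,.045),s(530,116),1),(B,(0,.024,.045),d(272,76),1),(B,(0,-.037,.045),d(275,100),1)]
fit(o2,[.55,.21,0])
print("wide end",local(fb[:2],fb[2],(.028,.024,.049)))
E
python3 - <<'E'
import cv2
a=cv2.imread("pics/w_bl.png")[35:180,180:310]; cv2.imwrite("pics/wb_c.png",cv2.resize(a,None,fx=4,fy=4,interpolation=2))
E
```

```text
[ 0.5469 -0.2224  0.1063] res [[-0.5, 1.2], [0.8, -0.0], [-0.1, 0.2], [-4.6, -4.5], [1.4, -4.8], [2.0, 2.3], [-1.2, 4.1]]
[ 0.5485 -0.2289  0.1078] res [[0.1, 1.1], [-0.5, 1.7], [-0.6, 0.4], [-0.3, -1.4], [-0.1, -1.5], [0.0, -1.5]]
[ 0.5472 -0.224   0.1091] res [[-0.0, 2.8], [1.1, 1.4], [0.1, 2.2], [-4.4, -2.3], [1.4, -3.0], [2.3, 3.5], [-0.6, 5.6], [1.0, -0.8], [0.4, -0.3], [0.2, -1.4], [-1.0, -3.1], [-1.0, -3.2], [-0.8, -3.0]]
{'r': [[0.5159, -0.2709, 0.03]], 'q': [[0.5875, -0.2633, 0.03]], 'b': [[0.5429, -0.1846, 0.06]]} {'r': [[0.5163, -0.2727, 0.03]], 'q': [[0.5879, -0.2648, 0.03]], 'b': [[0.5431, -0.1862, 0.06]]}
direct [array([ 0.5165, -0.2696,  0.03  ]), array([ 0.5866, -0.2633,  0.03  ]), array([ 0.543 , -0.1844,  0.06  ])]
[0.5554 0.2307 0.0248] res [[-1.4, 0.5], [0.9, -0.1], [-1.0, 0.3], [1.2, -0.3], [-1.0, 1.1], [0.1, 1.5], [0.1, 0.5], [1.0, -0.7], [-6.9, -1.0], [2.0, -2.0]]
[0.5585 0.2233 0.007 ] res [[-0.3, 0.3], [-0.4, 0.2], [0.1, -0.9], [0.3, -1.0]]
wide end [[0.5827501  0.25543465 0.049     ]]
```

View pics/wb_c.png

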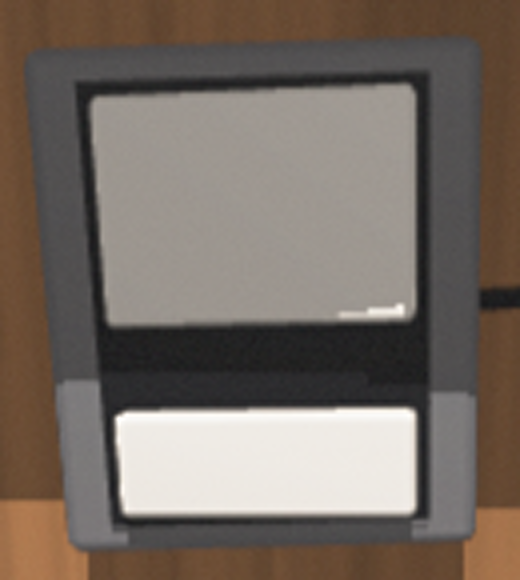

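Run:
```python
from h import *
bot.move_pose([.585,.250,.10],down(0)); bot.move_linear([.585,.250,.062],.15); bot.wait(.2)
p=bot.read_position(); print(p, bot.read_ft_force())
for c,(x,y) in (("scene",(280,95)),("side",(190,90))):
    im=bot.camera(c)[:,:,::-1]; K,E=fixcam(c); print(c,proj(K,E,p))
    cv2.imwrite(f"pics/{c}1.png",cv2.resize(im[y:y+100,x:x+120],None,fx=5,fy=5,interpolation=2))
print(bot.read_clock())
```

```text
[0.5861948  0.25005324 0.0637247 ] [ 0.35598837  0.53687524 -0.7793848 ]
scene [331.05690918 123.99368263]
side [253.34083628 134.11779784]
7.4167
```

View pics/scene1.png

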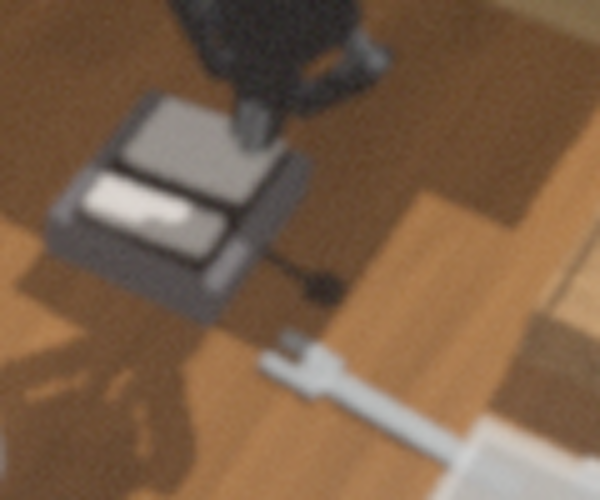

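View pics/side1.png

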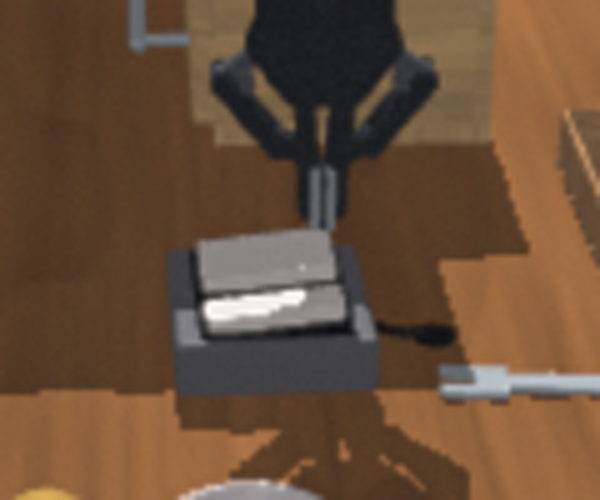

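Run:
```python
from h import *
bot.move_linear([.583,.247,.060],.1)
bot.wait(.2)
print(bot.move_linear([.583,.247,.034],.03,until_force=10), bot.read_position(),bot.read_ft_force())
bot.wait(.2); print(bot.read_position(),bot.read_ft_force())
bot.move_linear([.583,.247,.09],.2); 
im=bot.camera("side")[:,:,::-1]
cv2.imwrite("pics/side2.png",cv2.resize(im[90:190,190:310],None,fx=5,fy=5,interpolation=2))
print(bot.read_clock())
```

```text
True [0.58413942 0.24711356 0.04189581] [-1.07233145  0.31691124  7.43217911]
[0.58410852 0.24710963 0.04184928] [-1.16209816  0.77894583  7.01768872]
9.15
```

View pics/side2.png

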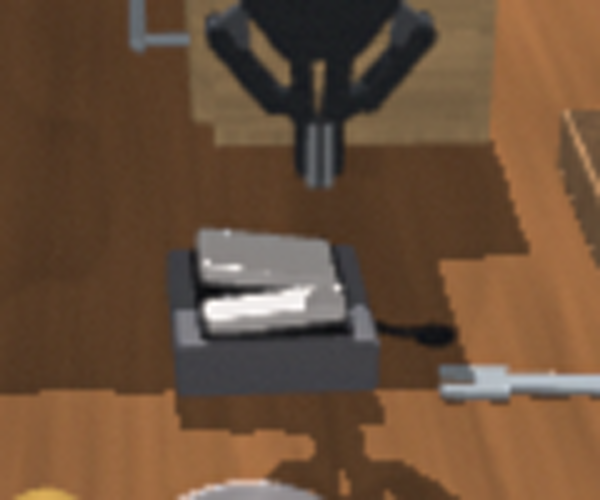

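The wide rocker has tipped: its far end is down, the stop was hard at z≈0.042, and the narrow rocker hasn't moved. Next is the round key, with a visual check at hover.

Run:
```python
from h import *
bot.move_linear([.583,.247,.15],.25)
bot.move_pose([.517,-.274,.12],down(0)); bot.move_linear([.517,-.274,.045],.12); bot.wait(.2)
p=bot.read_position(); print(p, bot.read_ft_force())
for c,(x,y) in (("scene",(160,200)),("side",(195,200))):
    im=bot.camera(c)[:,:,::-1]; K,E=fixcam(c); print(c,(proj(K,E,p)-(x,y))*5)
    cv2.imwrite(f"pics/{c}3.png",cv2.resize(im[y:y+100,x:x+120],None,fx=5,fy=5,interpolation=2))
print(bot.read_clock())
```

```text
[ 0.51766419 -0.27440892  0.0459622 ] [-0.24645834  0.11474373 -0.44812006]
scene [169.6717248  271.90536495]
side [210.95692967 323.82898015]
12.5167
```

View pics/scene3.png

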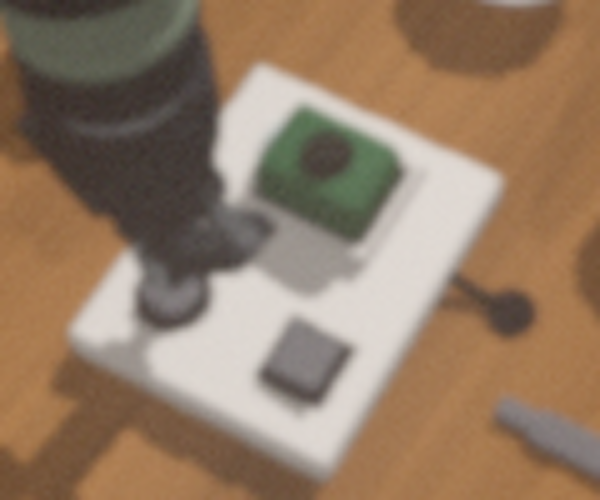

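View pics/side3.png

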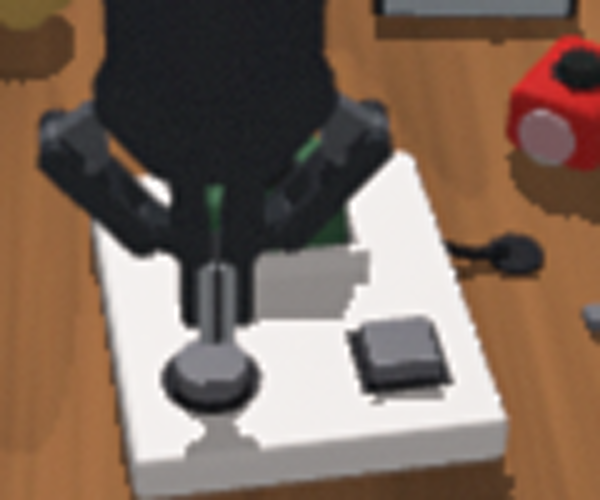

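Run:
```python
from h import *
bot.move_linear([.516,-.275,.040],.1); bot.wait(.2)
print(bot.move_linear([.516,-.275,.018],.03,until_force=10), bot.read_position(),bot.read_ft_force())
bot.wait(.2); print(bot.read_position(),bot.read_ft_force())
bot.move_linear([.516,-.275,.10],.2)
bot.move_linear([.5435,-.189,.10],.2)
bot.move_linear([.5435,-.189,.072],.12); bot.wait(.2)
p=bot.read_position(); print(p, bot.read_ft_force())
for c,(x,y) in (("scene",(160,190)),("side",(195,195))):
    im=bot.camera(c)[:,:,::-1]; K,E=fixcam(c); print(c,(proj(K,E,p)-(x,y))*5)
    cv2.imwrite(f"pics/{c}4.png",cv2.resize(im[y:y+100,x:x+120],None,fx=5,fy=5,interpolation=2))
cv2.imwrite("pics/w4.png",bot.camera("wrist")[:,:,::-1])
print(bot.read_clock())
```

```text
True [ 0.51624228 -0.27514596  0.02401894] [-2.39522882  1.50664053  7.85779877]
[ 0.51625347 -0.27515717  0.02401173] [-1.80914101  1.96955146  6.40099539]
[ 0.54398939 -0.18966467  0.07279598] [-0.36954432 -1.03393645 -0.02013208]
scene [323.51946585 186.97357702]
side [267.85258458 151.81409839]
15.6
```

View pics/scene4.png

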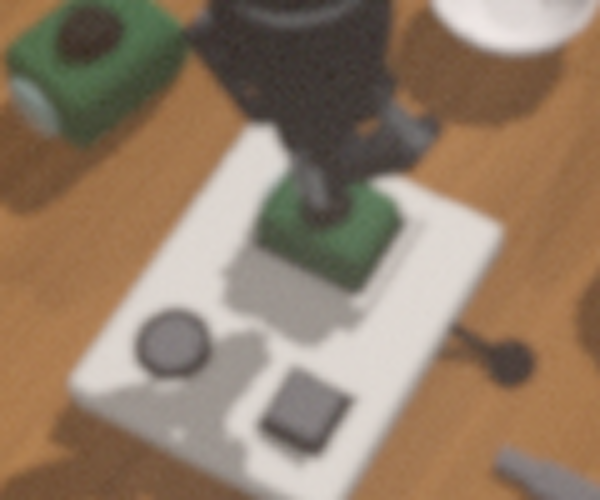

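View pics/side4.png

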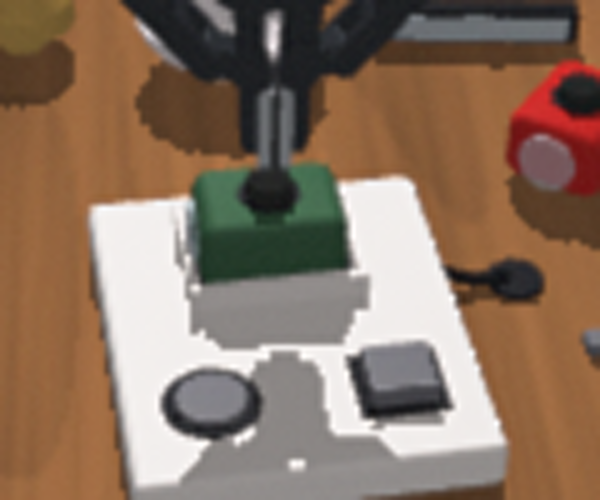

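View pics/w4.png

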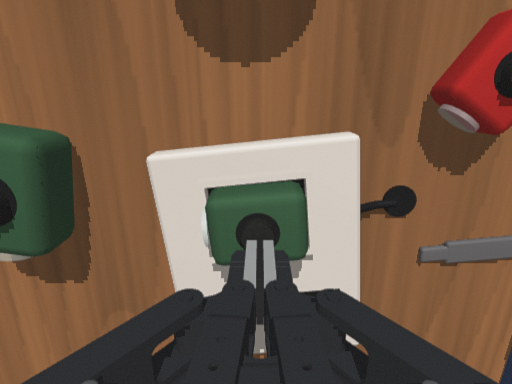

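Run:
```python
from h import *
bot.move_linear([.5435,-.187,.066],.1); bot.wait(.2)
print(bot.move_linear([.5435,-.187,.049],.03,until_force=11), bot.read_position(),bot.read_ft_force())
for _ in range(3): bot.wait(.3); print(bot.read_position(),bot.read_ft_force())
for c,(x,y) in (("scene",(160,190)),("side",(195,195))):
    im=bot.camera(c)[:,:,::-1]
    cv2.imwrite(f"pics/{c}5.png",cv2.resize(im[y:y+100,x:x+120],None,fx=5,fy=5,interpolation=2))
    cv2.imwrite(f"pics/{c}5f.png",im)
print(bot.read_clock())
```

```text
True [ 0.54399945 -0.18724391  0.0550537 ] [-1.31686518  0.57293457  7.54406551]
[ 0.54396699 -0.1872231   0.05501852] [-2.30213925  0.75170533  8.07961443]
[ 0.54398261 -0.18725346  0.05502886] [-1.69389367  0.38730512  7.6686119 ]
[ 0.54400646 -0.18723308  0.05500649] [-1.1384613   0.76824399  7.80555934]
17.4917
```

View pics/side5.png

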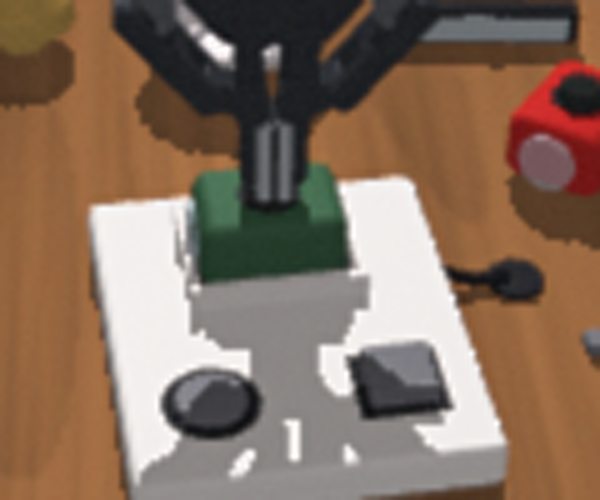

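View pics/side5f.png

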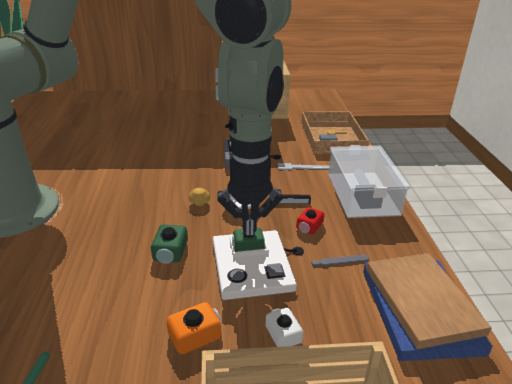

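The button is held fully down: the tip is at z = 0.055 with about 8 N. The light is level, the round key is down, the square key is up, and the bystanders haven't moved.

```bash
python3 -c "
from cell import bot
print(bot.close_job(), bot.read_ft_force())"
```

```text
the job is handed in; nothing more can be done
the job is handed in; nothing more can be done
```

I did the three presses in order with the shut fingertips and handed the job in at about 17.5 s of the 42 s allowed, still holding the light's button. The light I pressed is the smaller green one, in the nest. No verdict was reported.

| Press | Tip height at the stop | Expected | Push |
|---|---|---|---|
| Wide rocker | 0.042 m | about 0.041 m | about 7 N |
| Round key | 0.024 m | 0.024 m | 6–8 N |
| Light button (held) | 0.055 m | 0.055 m | about 8 N |

- **Pictures:** The rocker was seen tipped over with the narrow rocker unmoved just after that press. While I held the button, the side view showed the round key down, the square key up, the light level in its nest, and the dish partly hidden. The bell, multitool, wrench and lever looked to be in place.
- **What I could not check:** Joint values cannot be read, so the presses are judged from stop heights, forces and pictures. At the end the arm hid the switch block. The force reading I asked for after handing in was refused.
- **What disagreed:** The wrist and fixed cameras differed by 5–11 mm in y. I aimed between them and checked the tip against the pictures before each press.

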